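# Sticker and weight two boards for drying

### The job

Stack the two freshly sawn boards to dry: lay the longer board across the two bearers screwed to the bench, centred on them and with equal overhang at both ends, lay one sticker crosswise on it straight above each bearer, then lay the shorter board on the stickers, centred squarely over the longer one. Stand the iron weight upright on top in the middle, setting it down gently, and leave the offcut, the dividers and the pencil where they are.

Things in the scene. Friction and masses are not known exactly. Their poses are not given: they have to be found in the camera images.
- bearer_left: Left bearer (towards +y), a dark wooden batten screwed to the bench, 80 mm long (its x axis), 40 mm wide (its y axis), 28 mm high. Fixed. Origin at the centre of its underside, z up.
- bearer_right: Right bearer, the same batten, parallel to the left one with its centre 160 mm from it, exactly along the left one's -y axis. Fixed. Origin at the centre of its underside.
- long_board_mid (a point): Longer board, light wood with white-sealed ends, lying flat: 280 mm long (x axis), 60 mm wide (y axis), 18 mm thick, about 0.18 kg. The point is its centre, half-way up. On the bearers its length runs across both, along the line joining their centres.
- short_board_mid (a point): Shorter board, same wood and section, lying flat: 220 mm long (x axis), 60 mm wide (y axis), 18 mm thick, about 0.14 kg. The point is its centre, half-way up.
- sticker_a_mid (a point): One of two equal stickers (slim light-wood spacer strips), lying flat: 80 mm long (x axis), 20 mm wide (y axis), 12 mm thick. The point is its centre, half-way up. It goes over either bearer, its length running the same way as the bearer's. 
- sticker_b_mid (a point): The other sticker, same as the first: 80 x 20 x 12 mm, point at its centre, half-way up.
- weight_mid (a point): Round iron weight, 0.65 to 0.95 kg, standing upright, 66 mm high in all: body 60 mm in diameter and 36 mm high, a neck 18 mm in diameter, and on it a grip knob 26 mm in diameter from 46 to 66 mm above its underside. The point lies on its axis 33 mm above its underside.
- offcut: Bystander: rectangular wooden offcut, 70 x 45 mm and 30 mm high (much stouter than a sticker). Loose. Origin at the centre of its underside.
- dividers: Bystander: steel wing dividers lying flat, about 180 mm long (x axis), 60 mm wide, 12 mm high. Loose. Origin on the bench at their middle.
- pencil: Bystander: flat green carpenter's pencil lying flat, 170 mm long (x axis) plus its point, 14 mm wide, 8 mm high. Loose. Origin at the centre of its underside.
Things that resemble listed ones, but are neither listed nor needed, are in the scene too. Leave any black look-alike of the part that bears short_board_mid alone.

How it is judged:
By the outcome, as a careful person would: the job done as asked, in the order asked, and still so for the second after the job is handed in, with the robot touching nothing.
It also fails if it takes over 120 s, if anything falls off the work surface, if the arm or the gripper's body presses on something with over 40 N, if the wrist force passes 120 N, or if a joint passes its speed limit or range.

### The arm

A 6-joint arm with a two-finger parallel gripper is mounted at the origin on the work surface. World frame = base frame: x ahead of the robot, y to its left, z up, the work surface at z = 0. Lengths are in m, angles in rad, forces in N, time in s.
With the tool pointing down it reaches from about 0.275 to 1 m from the base axis. Payload 8.4 kg.
Tool frame: the origin (TCP) lies on the centre line of the jaws, within the pads' length; the fingertips stand 17 mm ahead of it and the grasp point (between the pads) lies 2 mm behind it (bot.tcp_to_tips is the y of the fingertips in the tool frame, in m); y points along the fingers, z is the direction in which the jaws open and shut, and the axes are right-handed (so a half turn about y gives the same grasp; the last joint's range is limited). The gripper opens to 85 mm and grips with 20 to 120 N. Pads are 22 mm wide; open, the fingers measure 114 mm over their backs; the gripper's body (76 mm by 85 mm) begins 54 mm behind the grasp point. The pads swing forward as they close: fully open they stand 13 mm farther back than shut.
Start: joints at [1.323, 0.353, 1.633, -0, 1.155, -0.002], TCP at [0.152, 0.606, 0.248] pointing down, gripper open.
Joint ranges: [-2.63, 2.63], [-0.92, 2.1], [0.06, 2.66], [-1.3, 4.44], [0, 2.69], [-3.02, 3.02]. Speed limits (rad/s): [2.22, 2.22, 2.79, 3.14, 3.14, 3.14].

### API

Orientations are given as a unit quaternion [x, y, z, w].
In Python, from workcell import bot, hand, kinematics, get_obs, vision, hand_in gives the robot as it stands. The module is installed in compiled form; this text tells all that it offers. Calls block until the motion is done:
- bot.reach(position, orientation): joint-space move of the TCP to a pose.
- bot.servo_line(position, ori=None, velocity=0.15): straight line of the TCP; ori=None keeps the orientation; velocity is the mean speed in m/s.
- bot.goto_joints(angles): joint-space move.
- hand.move_gripper(opening, strength=None): finger opening in m; strength is the grip in N (None keeps the last); returns when the fingers have stopped.
- bot.dwell(seconds).
- kinematics.solve_ik(position, orientation): joint angles nearest the present ones, or None.
- get_obs(): the state.
- vision.read_camera(name): name is "scene" or "top" or "wrist"; returns a dict with "frame" (480x640x3 uint8, red, green, blue), "intrinsics" (3x3 intrinsics, pixels), "view" (4x4, takes a point from world to camera coordinates). Camera axes: x right, y down, z forward; pixel columns grow to the right and rows downward; lengths in m; the calibration is good to about 2 mm. A picture is of the moment at which its call begins. There is no depth.
A pose or a line that the arm cannot do raises bot.IKError and nothing moves.
- hand_in(): hands the job in, once; it reports no verdict.
The state is a dict: "time_s": time; "joint_pos": joint angles; "joint_vel": joint speeds; "joint_efforts": joint torques, N m; "position": TCP position; "orientation": TCP orientation; "wrist_force": force on the tool from outside, world axes, zero at the start; "ft_torque": the same for the moment, N m; "gripper_width": finger opening in m.
Only numpy, scipy, OpenCV 4.12 (cv2) and the standard library are available. Lean on these libraries where they do the work, as an engineer would, in place of code of your own. Each camera call takes 0.05 s, during which the arm holds its last target.

## Working session

There is one attempt and no reset: what is moved stays moved. The work goes in short steps, each a Python script; the robot and the scene stay as the last script left them, time stands still between calls to the robot, and variables do not carry over. Pictures are saved under pics/ and viewed, and the job is handed in when it is done.

```bash
mkdir -p pics
python3 - <<'E'
from workcell import vision,get_obs
import cv2,numpy as np
for n in("scene","top","wrist"):
    r=vision.read_camera(n); cv2.imwrite(f"pics/{n}0.png",r["frame"][:,:,::-1]); np.savez(f"{n}0.npz",**r)
    print(n,r["intrinsics"].round(1).tolist(),r["view"].round(4).tolist())
print(get_obs())
E
```

```text
scene [[528.3, 0.0, 313.9], [0.0, 528.3, 235.3], [0.0, 0.0, 1.0]] [[0.7855, 0.6188, 0.0071, -0.3718], [0.5288, -0.6652, -0.5272, -0.225], [-0.3215, 0.4178, -0.8497, 1.2086], [0.0, 0.0, 0.0, 1.0]]
top [[607.3, 0.0, 308.1], [0.0, 607.3, 242.5], [0.0, 0.0, 1.0]] [[-0.0262, -0.9995, -0.0186, 0.0282], [-0.9899, 0.0285, -0.1391, 0.4635], [0.1396, 0.0148, -0.9901, 1.3755], [0.0, 0.0, 0.0, 1.0]]
wrist [[343.6, 0.0, 321.8], [0.0, 343.6, 242.5], [0.0, 0.0, 1.0]] [[0.243, 0.97, -0.0019, -0.6248], [0.9296, -0.2323, 0.2862, -0.0378], [0.2771, -0.0713, -0.9582, 0.3795], [0.0, 0.0, 0.0, 1.0]]
{'time_s': 0.15, 'joint_pos': array([ 1.32260580e+00,  3.53525595e-01,  1.63394979e+00,  2.52280960e-05,
        1.15520310e+00, -2.36490255e-03]), 'joint_vel': array([ 6.44717940e-04, -1.07264735e-03, -2.45959430e-04,  9.03680796e-04,
       -6.19689034e-05,  1.54029185e-03]), 'joint_efforts': array([ 1.59457064e-03, -6.05636644e+01, -3.42341101e+01,  1.83474403e-04,
        6.06258560e-03, -1.79032554e-05]), 'position': array([0.1519859 , 0.60588699, 0.24771709]), 'orientation': array([ 0.7021515 , -0.08675344,  0.08664131, -0.70139176]), 'wrist_force': array([-1.24151331,  0.92490082, -0.11478151]), 'ft_torque': array([ 0.0099765 , -0.01007405,  0.02984856]), 'gripper_width': 0.08513085077161667}
```

View pics/top0.png

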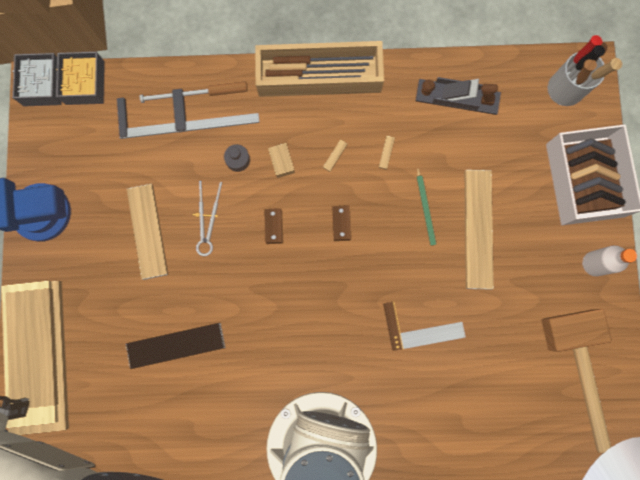

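View pics/scene0.png

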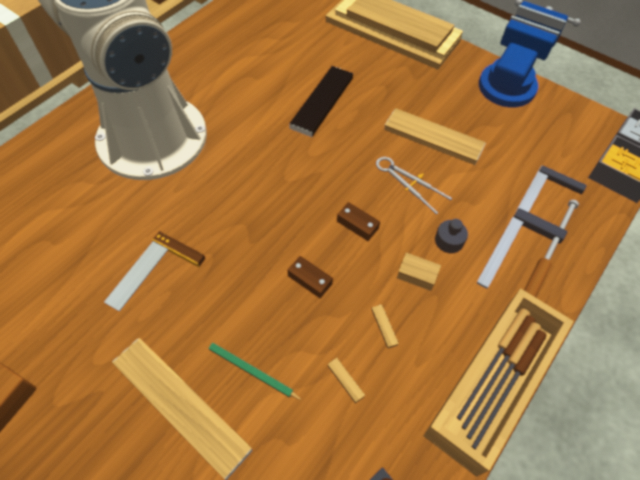

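The top view shows these candidates, by pixel:
- **Bearers:** dark, at (273,226) on the left and (342,222) on the right.
- **Long board:** (479,228).
- **Short board:** (146,231). The black look-alike is at (176,345), and there are more light boards on a tray at (32,355).
- **Stickers:** (335,155) and (386,152). The stouter offcut is at (281,160).
- **Weight:** (237,157).

I'll check these choices in close crops.

```bash
cat > h.py <<'E'
import numpy as np,cv2
from scipy.optimize import least_squares
def cam(n): 
    d=np.load(n+".npz"); return d["frame"],d["intrinsics"],d["view"]
def proj(P,K,V):
    P=np.atleast_2d(P); c=P@V[:3,:3].T+V[:3,3]; u=c@K.T; return u[:,:2]/u[:,2:]
def back(uv,z,K,V):
    r=V[:3,:3].T@np.linalg.solve(K,[uv[0],uv[1],1]); o=-V[:3,:3].T@V[:3,3]
    return o+r*(z-o[2])/r[2]
def crop(n,x0,y0,w,h,s,out):
    f=cam(n)[0][y0:y0+h,x0:x0+w,::-1]
    f=cv2.resize(f,None,fx=s,fy=s,interpolation=cv2.INTER_CUBIC)
    cv2.imwrite(out,f)
E
python3 - <<'E'
from h import *
crop("top0",110,130,200,150,4,"pics/tA.png")
crop("top0",310,130,200,170,4,"pics/tB.png")
E
```

```text
(no output)
```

View pics/tA.png

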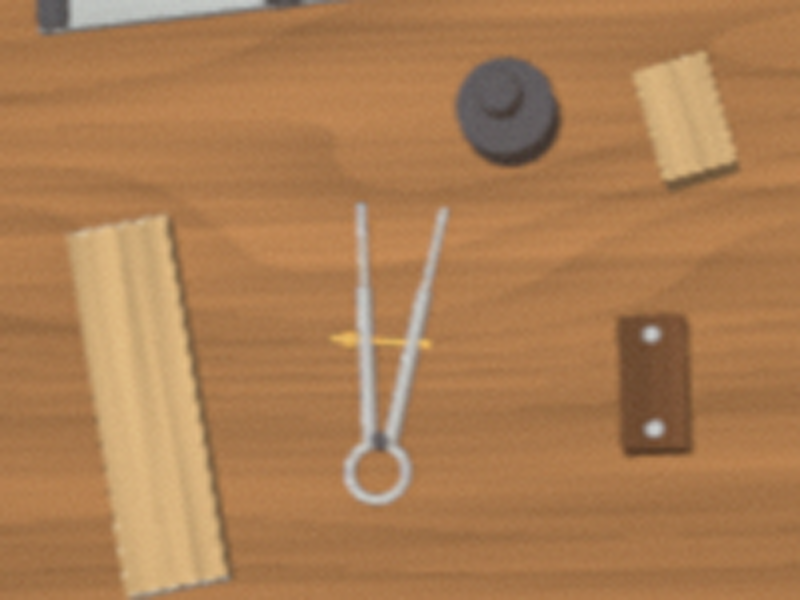

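View pics/tB.png

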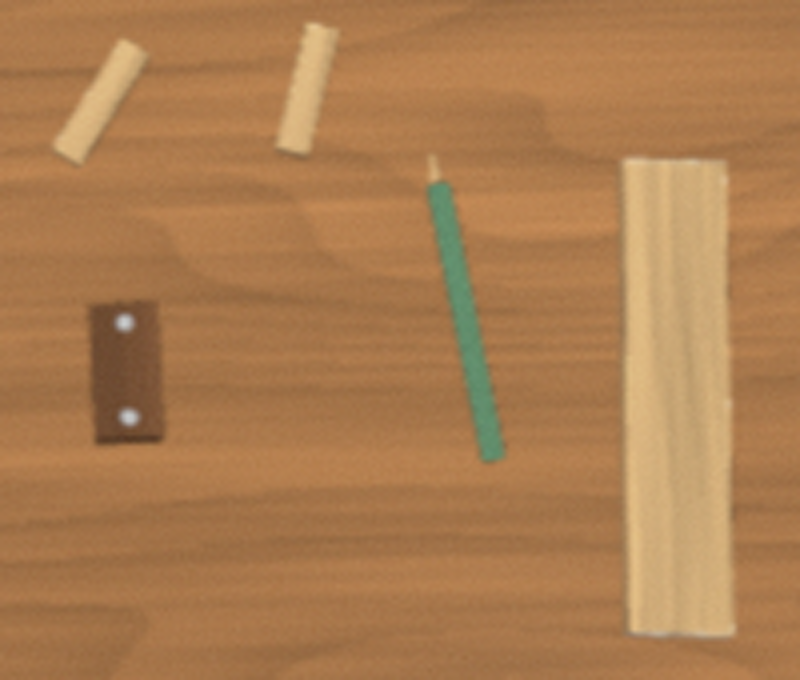

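```bash
cat > m.py <<'E'
from h import *
f,K,V=cam("top0"); print("cam",-V[:3,:3].T@V[:3,3])
A=(110,130);B=(310,130)
def do(name,pts,o,z):
    W=np.array([back((p[0]/4+o[0]-.4,p[1]/4+o[1]-.4),z,K,V)[:2] for p in pts])
    c=W.mean(0)
    if len(pts)==4:
        e=(W[0]+W[1]-W[2]-W[3])/2; w=(W[1]+W[2]-W[0]-W[3])/2
        print(name,c.round(4),"len",np.linalg.norm(e).round(4),"wid",np.linalg.norm(w).round(4),"yaw",np.degrees(np.arctan2(e[1],e[0])).round(2))
    else:
        e=W[0]-W[-1]; print(name,c.round(4),"yaw",np.degrees(np.arctan2(e[1],e[0])).round(2))
    return c
do("short",[(68,234),(168,214),(230,578),(130,597)],A,.018)
do("long",[(622,160),(728,160),(734,634),(627,634)],B,.018)
l=do("bL",[(651,333),(654,428)],A,.028)
r=do("bR",[(124,322),(128,417)],B,.028)
d=l-r; print("dist",np.linalg.norm(d),"line yaw",np.degrees(np.arctan2(d[1],d[0])), "mid",(l+r)/2)
do("stA",[(122,38),(148,55),(80,165),(53,150)],B,.012)
do("stB",[(308,22),(338,30),(308,156),(276,150)],B,.012)
do("knob",[(503,90)],A,.066)
do("offcut",[(632,70),(708,52),(738,165),(668,187)],A,.03)
E
python3 m.py
```

```text
cam [ 0.26756783 -0.00533774  1.42685311]
short [0.5056 0.3957] len 0.222 wid 0.06 yaw 10.16
long [ 0.4887 -0.3849] len 0.2808 wid 0.0619 yaw -3.08
bL [0.5091 0.0971] yaw 0.75
bR [ 0.511  -0.0628] yaw 0.44
dist 0.15991680051388274 line yaw 90.65023466939041 mid [0.51004805 0.01711762]
stA [ 0.6769 -0.0539] len 0.08 wid 0.0187 yaw -32.74
stB [ 0.6808 -0.1779] len 0.0809 wid 0.019 yaw -15.77
knob [0.6756 0.1779] yaw 0.0
offcut [0.6657 0.0739] len 0.0731 wid 0.0449 yaw 14.39
```

The crops confirm the choices. The measured sizes match the listed ones: long board 281x62 mm with white ends, short board 222x60, stickers 80x19, bearer spacing 160. Next I'll get a wrist view of the bearers and the long board to refine the poses.

```bash
cat >> h.py <<'E'
from scipy.spatial.transform import Rotation as R
def down(phi): # jaw direction angle deg
    p=np.radians(phi); y=np.array([0,0,-1.]); z=np.array([np.cos(p),np.sin(p),0]); x=np.cross(y,z)
    return R.from_matrix(np.column_stack([x,y,z])).as_quat()
def bestphi(pos,phi):
    from workcell import kinematics,get_obs
    best=None
    q0=np.array(get_obs()["joint_pos"])
    for f in(phi,phi+180):
        q=kinematics.solve_ik(pos,down(f))
        if q is None: continue
        c=np.abs(np.array(q)-q0).max()+ (5 if abs(q[5])>2.8 else 0)
        if best is None or c<best[0]: best=(c,f,q)
    return best
def snap(n,tag):
    from workcell import vision
    r=vision.read_camera(n); cv2.imwrite(f"pics/{tag}.png",r["frame"][:,:,::-1]); np.savez(f"{tag}.npz",**r)
def st():
    from workcell import get_obs
    o=get_obs(); print("t",round(o["time_s"],2),"pos",o["position"].round(4),"F",o["wrist_force"].round(1),"w",round(o["gripper_width"],4),"j6",o["joint_pos"][5].round(2))
E
python3 - <<'E'
from h import *
from workcell import *
b=bestphi([.51,.017,.25],0.65); print(b)
bot.reach([.51,.017,.25],down(b[1])); snap("wrist","w1"); st()
b=bestphi([.489,-.385,.27],87); print(b)
bot.reach([.489,-.385,.27],down(b[1])); snap("wrist","w2"); st()
E
```

```text
(np.float64(1.2922243507146947), 0.65, array([ 3.03814478e-02,  1.72287248e-01,  1.87327507e+00, -4.44089210e-16,
        1.09603033e+00,  1.90368077e-02]))
t 2.65 pos [0.5101 0.0177 0.25  ] F [ 0.6 -0.5 -0.3] w 0.0854 j6 0.02
(np.float64(0.9347613545281581), 267, array([-0.66937207,  0.32984165,  1.61662202,  0.        ,  1.19512898,
        0.95378414]))
t 4.19 pos [ 0.4895 -0.3839  0.27  ] F [0.1 0.3 0.1] w 0.0852 j6 0.95
```

View pics/w1.png

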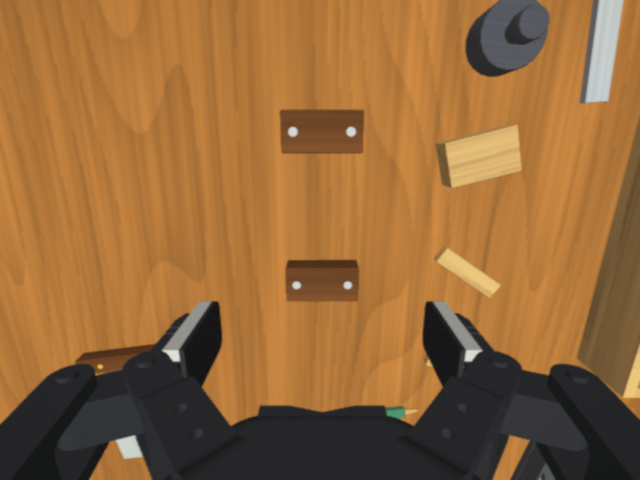

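View pics/w2.png

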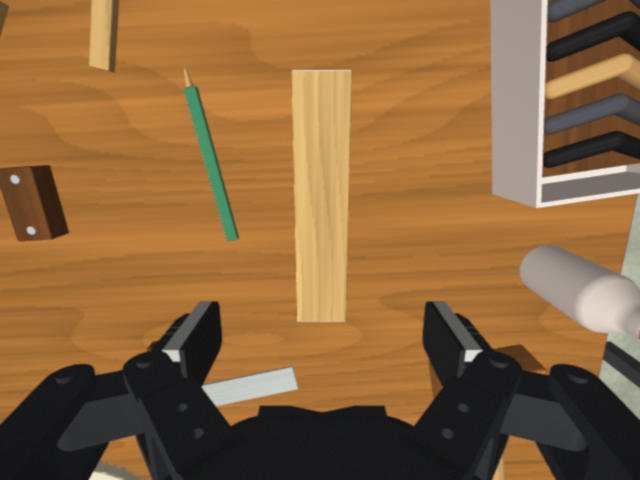

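The wrist views show the bearers at (322,131) and (322,281), and the long board spanning rows 70 to 322. I'll enlarge both for exact reading.

Run:
```python
from h import *
crop("w1",270,95,110,60,7,"pics/c1.png");crop("w1",270,250,110,60,7,"pics/c2.png")
crop("w2",280,55,85,40,7,"pics/c3.png");crop("w2",280,295,85,40,7,"pics/c4.png")
a=[cv2.imread(f"pics/c{i}.png") for i in(1,2,3,4)]
cv2.imwrite("pics/cA.png",np.vstack(a[:2])[:600] if 0 else cv2.resize(np.vstack(a[:2]),None,fx=5/7,fy=5/7)); cv2.imwrite("pics/cB.png",np.vstack(a[2:]))
```

```text
(no output)
```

View pics/cA.png

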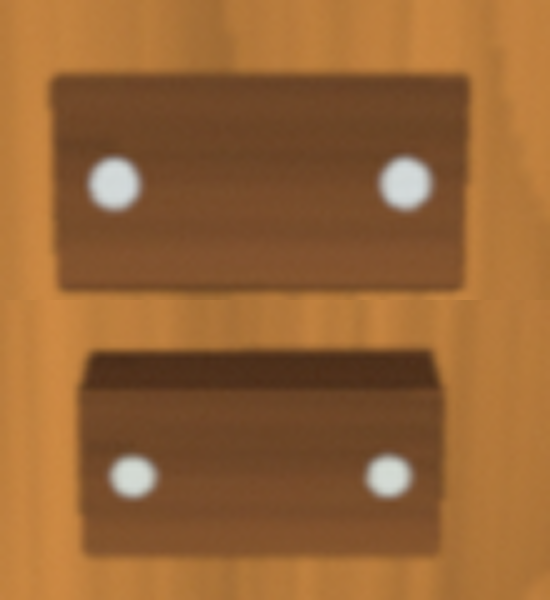

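View pics/cB.png

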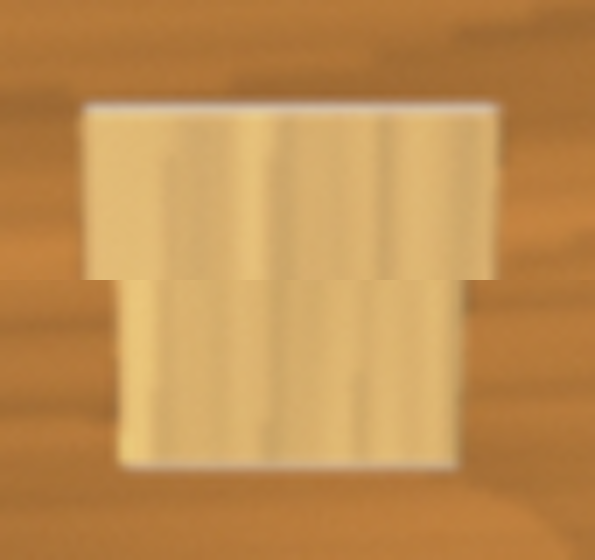

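```bash
cat >> h.py <<'E'
def rect(n,pts,z,pr=True):
    f,K,V=cam(n); W=np.array([back(p,z,K,V)[:2] for p in pts]); c=W.mean(0)
    e=(W[0]+W[1]-W[2]-W[3])/2; w=(W[1]+W[2]-W[0]-W[3])/2
    print(n,"c",c.round(4),"e",np.linalg.norm(e).round(4),np.degrees(np.arctan2(e[1],e[0])).round(2),"w",np.linalg.norm(w).round(4),np.degrees(np.arctan2(w[1],w[0])).round(2)); return c
def cz(pts,x0,y0,s,dy=0): return [((a+.5)/s-.5+x0,(b-dy+.5)/s-.5+y0) for a,b in pts]
E
python3 - <<'E'
from h import *
s=cz([(115,184),(405,184)],270,95,5)+cz([(389,477),(133,477)],270,250,5,300)
rect("w1",s,.028)
rect("w1",cz([(51,76),(469,76),(464,290),(59,290)],270,95,5),.028)
rect("w1",cz([(80,388),(441,388),(440,555),(83,555)],270,250,5,300),.028)
rect("w2",cz([(82,103),(500,103)],280,55,7)+cz([(459,468),(121,468)],280,295,7,280),.018)
E
```

```text
w1 c [0.5104 0.0187] e 0.1603 90.8 w 0.056 0.74
w1 c [0.5094 0.0987] e 0.0392 91.15 w 0.0792 0.73
w1 c [ 0.5115 -0.0605] e 0.0396 91.05 w 0.0787 0.75
w2 c [ 0.4891 -0.3826] e 0.2817 -2.94 w 0.0595 -92.87
```

```bash
cat >> h.py <<'E'
def pick(c,phi,z,lift,opening=.085,strength=40,vel=.1):
    from workcell import bot,hand,get_obs
    hand.move_gripper(opening)
    b=bestphi([*c,lift],phi); phi=b[1]
    bot.reach([*c,lift],down(phi)); bot.servo_line([*c,z+.03],down(phi),.25); bot.servo_line([*c,z],velocity=vel); bot.dwell(.2); st()
    hand.move_gripper(0,strength); bot.dwell(.2); st()
    bot.servo_line([*c,z+.02],velocity=.08); bot.servo_line([*c,lift],velocity=.25); st()
    return phi
def lower(c,z,above=.012,below=.0015,thr=2.5):
    """lower until contact by force"""
    from workcell import bot,get_obs
    bot.servo_line([*c,z+above],velocity=.15); bot.dwell(.25)
    f0=np.mean([get_obs()["wrist_force"][2] for _ in range(3)]); zz=z+above
    bot.servo_line([*c,z+.003],velocity=.04); zz=z+.003
    while zz>z-below:
        zz-=.0005; bot.servo_line([*c,zz],velocity=.015)
        f=get_obs()["wrist_force"][2]
        if f-f0>thr: break
    print("contact z",round(zz,4),"dF",round(f-f0,2)); st(); return zz
E
python3 - <<'E'
from h import *
from workcell import *
phi=pick([.489,-.3837],87,.020,.20); print(phi)
snap("wrist","w3"); snap("top","t3")
E
```

```text
t 6.19 pos [ 0.4894 -0.384   0.0206] F [-0.6 -0.4 -0.1] w 0.085 j6 0.96
t 6.75 pos [ 0.4892 -0.3838  0.0206] F [-1.4 -0.2  5.4] w 0.0591 j6 0.96
t 7.94 pos [ 0.4882 -0.3831  0.1985] F [ 0.4 -0.2 -2.1] w 0.0589 j6 0.96
267
```

View pics/w3.png

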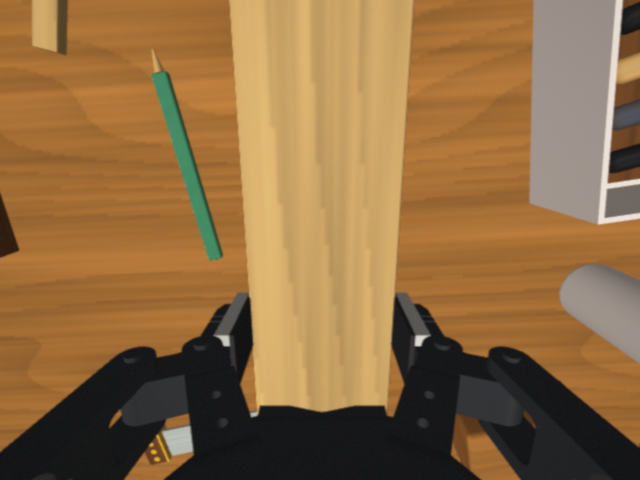

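The board is held squarely between the jaws (board edges at about x=250 and 396). Next is the placement.

Run:
```python
from h import *
from workcell import *
c=[.5102,.018]
bot.reach([*c,.20],down(.72)); bot.dwell(.2); st(); snap("top","t4")
lower(c,.0485); snap("top","t5")
```

```text
t 9.73 pos [0.5104 0.0172 0.1999] F [ 0.7  0.1 -2. ] w 0.0589 j6 0.02
contact z 0.048 dF 8.55
t 13.24 pos [0.5103 0.018  0.0485] F [-1.6 -0.4  7.4] w 0.0591 j6 0.02
```

Run:
```python
from h import *
snap("scene","s5")
crop("t5",210,150,200,140,4,"pics/t5c.png")
```

```text
(no output)
```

View pics/t5c.png

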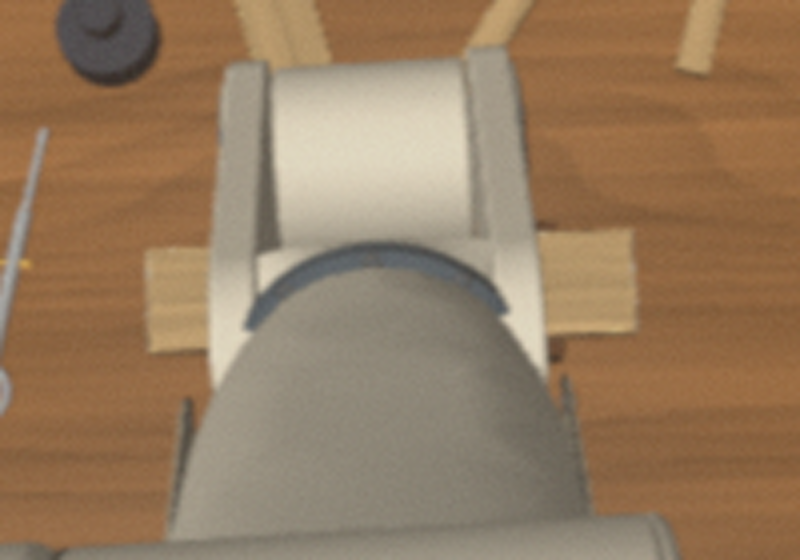

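View pics/s5.png

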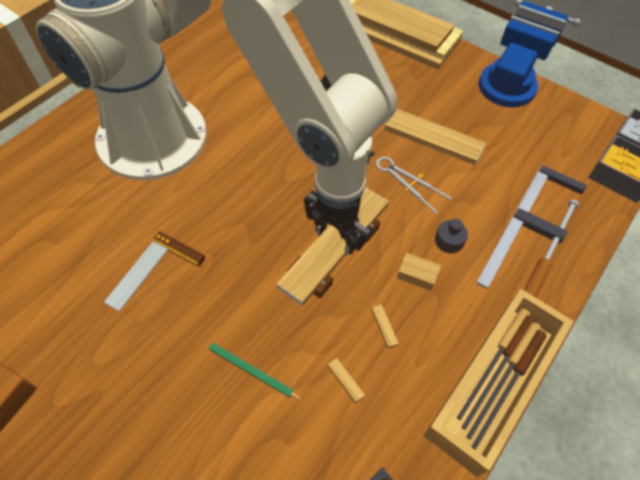

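Run:
```python
from h import *
rect("t5",cz([(144,251),(149,353),(638,332),(633,228)],210,150,4),.046)
```

```text
t5 c [0.5092 0.0158] e 0.2824 90.93 w 0.0604 -178.76
```

Run:
```python
from h import *
from workcell import *
hand.move_gripper(.085); bot.dwell(.1); st()
bot.servo_line([.51,.018,.12],velocity=.1)
bot.servo_line([.51,.018,.3],velocity=.25); bot.dwell(.2); snap("wrist","w6"); st()
b=bestphi([.6769,-.0530,.22],57.2); bot.reach([.6769,-.0530,.22],down(b[1]));bot.dwell(.2); snap("wrist","w7")
b=bestphi([.6808,-.1770,.22],74.2); bot.reach([.6808,-.177,.22],down(b[1])); bot.dwell(.2);snap("wrist","w8"); snap("top","t8"); st()
crop("w6",260,0,130,60,6,"pics/a.png")
crop("t8",210,170,200,110,4,"pics/t8c.png")
```

```text
t 13.82 pos [0.5102 0.018  0.048 ] F [0.1 0.1 0.1] w 0.0849 j6 0.02
t 15.81 pos [0.5095 0.018  0.2987] F [ 0.4 -0.1  0.4] w 0.0846 j6 0.02
t 17.95 pos [ 0.6809 -0.1758  0.2201] F [ 0.3 -0.5  0.5] w 0.085 j6 -1.55
```

View pics/w6.png

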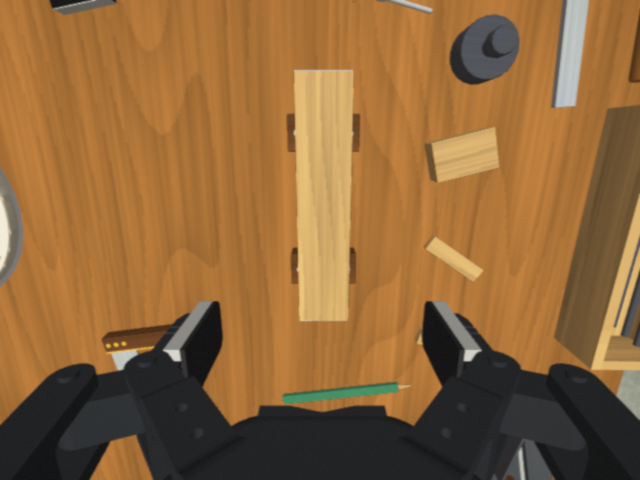

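View pics/t8c.png

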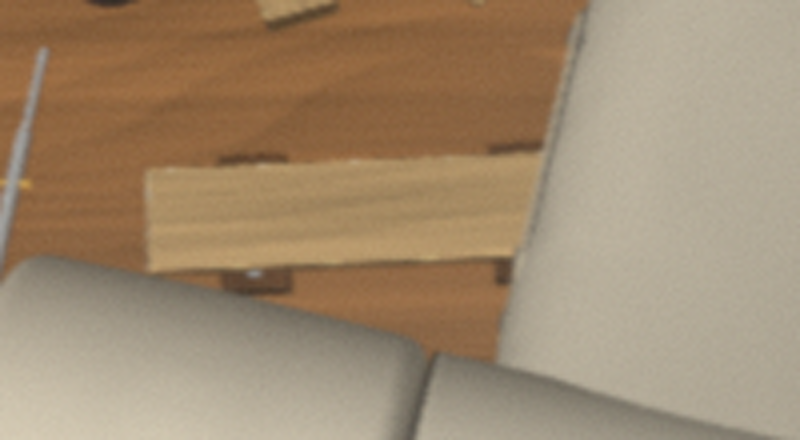

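View pics/w7.png

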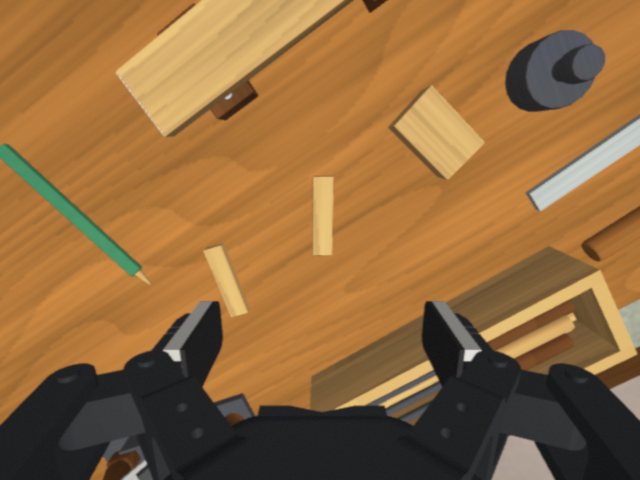

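View pics/w8.png

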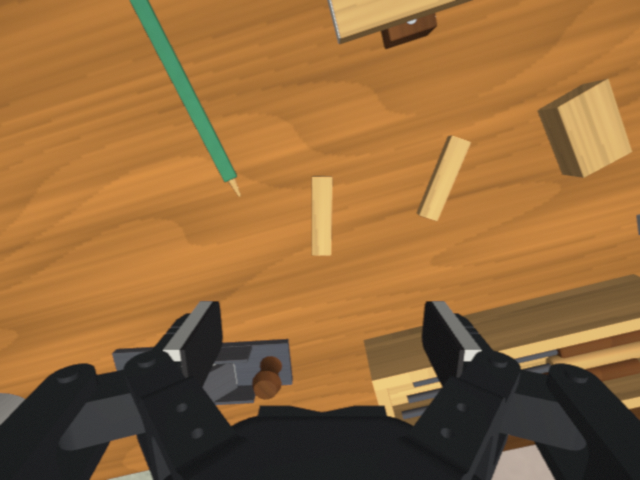

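Run:
```python
from h import *
crop("w6",280,60,90,45,6,"pics/x.png");a=cv2.imread("pics/x.png")
crop("w6",280,295,90,45,6,"pics/x.png");b=cv2.imread("pics/x.png")
cv2.imwrite("pics/w6ends.png",np.vstack([a,b]))
crop("w6",280,105,90,55,6,"pics/x.png");a=cv2.imread("pics/x.png")
crop("w6",280,240,90,45,6,"pics/x.png");b=cv2.imread("pics/x.png")
cv2.imwrite("pics/w6bear.png",np.vstack([a,b]))
```

```text
(no output)
```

View pics/w6ends.png

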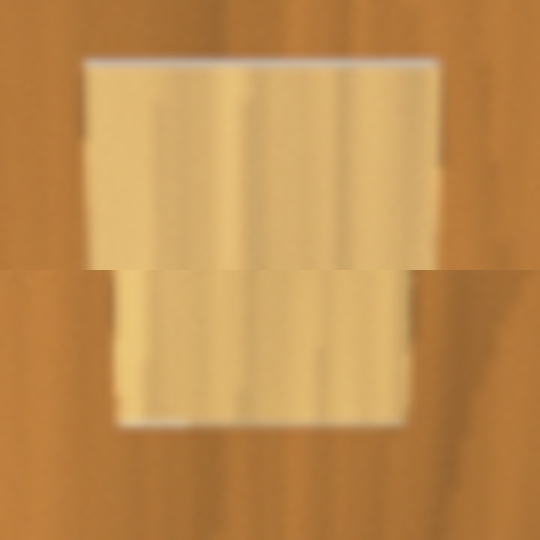

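View pics/w6bear.png

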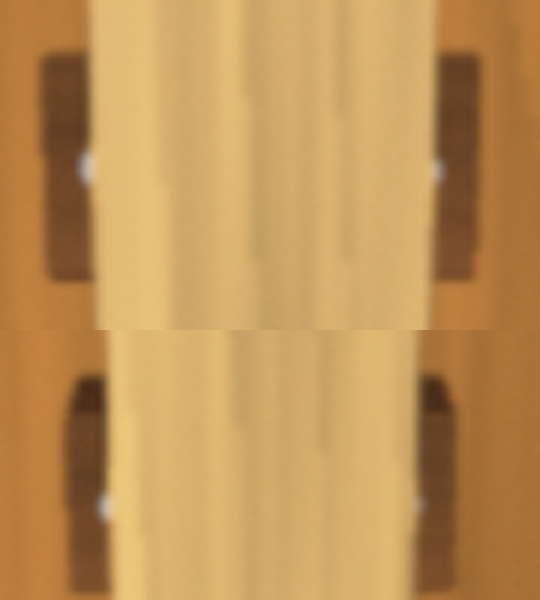

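Run:
```python
from h import *
c=rect("w6",cz([(84,60),(440,60)],280,60,6)+cz([(405,426),(120,426)],280,295,6,270),.046)
# bearers: outer edges top face
l=rect("w6",cz([(40,55),(480,55),(475,280),(47,280)],280,105,6),.028)
r=rect("w6",cz([(65,413),(456,413),(456,591),(68,591)],280,240,6,330),.028)
m=(l+r)/2; print("mid",m,"err",c-m, "line",np.degrees(np.arctan2(*(l-r)[::-1])))
for n,p in(("w7",[(313.5,177),(333,177),(332,255),(313.5,255)]),("w8",[(312,177),(332,177),(331,255),(313,255)])): rect(n,p,.012)
```

```text
w6 c [0.5106 0.0182] e 0.2806 90.83 w 0.0589 0.78
w6 c [0.5091 0.0987] e 0.0392 91.06 w 0.0794 0.74
w6 c [ 0.5115 -0.0604] e 0.039 91.25 w 0.0799 0.82
mid [0.51031209 0.01913551] err [ 0.00027577 -0.00097844] line 90.85295338430714
w7 c [ 0.6787 -0.0516] e 0.0791 146.91 w 0.0189 57.21
w8 c [ 0.6821 -0.1752] e 0.0789 164.28 w 0.0188 74.28
```

The long board is about 1 mm off centre on the bearers, with its yaw right. Next come the stickers.

Run:
```python
from h import *
from workcell import *
print(bot.tcp_to_tips)
def do(src,jaw,dst,tag):
    phi=pick(src,jaw,.022,.16,opening=.05,strength=30)
    rot=90.8-jaw
    bot.reach([*dst,.16],down(phi+rot)); bot.dwell(.2)
    lower(dst,.0685,thr=2)
    hand.move_gripper(.045); bot.dwell(.1)
    bot.servo_line([*dst,.10],velocity=.08); bot.servo_line([*dst,.2],velocity=.25); st(); 
do([.6787,-.0516],57.1,[.5092,.0991],"a")
snap("wrist","w9")
```

```text
0.017
t 20.24 pos [ 0.6791 -0.0516  0.0225] F [ 0.7 -0.4 -0.3] w 0.0501 j6 -1.07
t 20.82 pos [ 0.679  -0.0516  0.0224] F [-0.7 -0.3  5.1] w 0.019 j6 -1.07
t 21.84 pos [ 0.6782 -0.0516  0.1596] F [-0.6 -0.3 -0.7] w 0.0186 j6 -1.07
contact z 0.068 dF 4.99
t 26.01 pos [0.5093 0.0991 0.0684] F [-1.3 -0.5  4.9] w 0.0188 j6 -1.4
t 27.57 pos [0.509  0.0991 0.2   ] F [-0.1  0.1 -0.4] w 0.0449 j6 -1.4
```

View pics/w9.png

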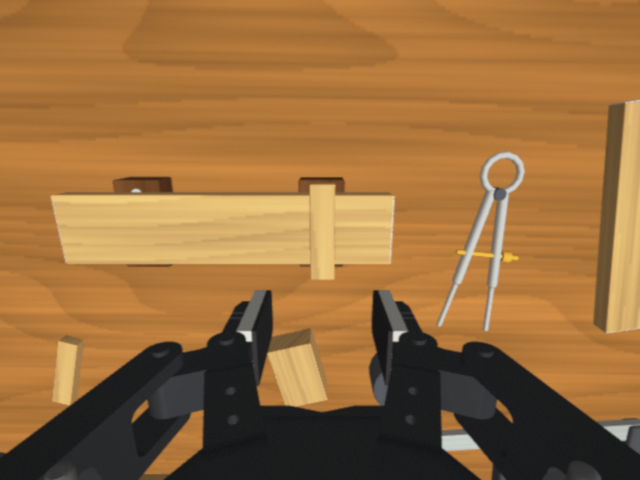

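Run:
```python
from h import *
crop("w9",280,165,130,125,5,"pics/w9c.png")
rect("w9",[(309,184),(335,184),(335,279),(311,279)],.058)
rect("w9",[(52,195),(395,194),(393,264),(64,264)],.046)
```

```text
w9 c [0.5089 0.1002] e 0.0792 -178.56 w 0.0201 90.83
w9 c [0.5106 0.0191] e 0.0603 -179.7 w 0.2822 90.91
```

View pics/w9c.png

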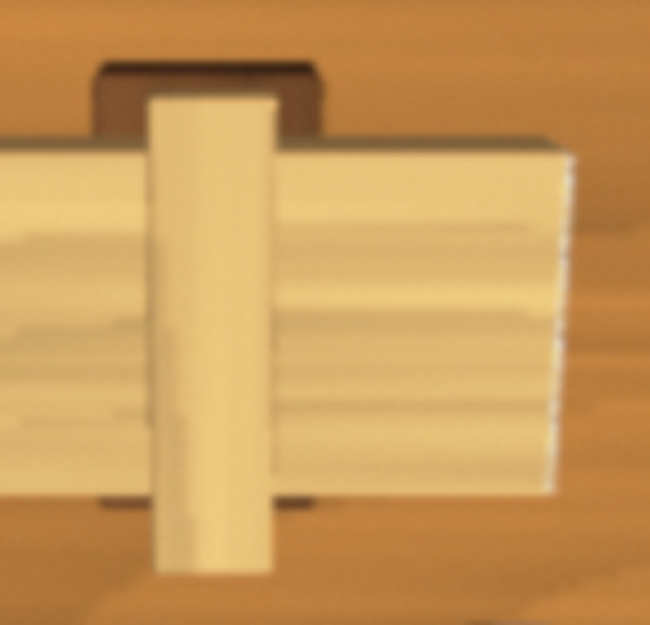

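Sticker A came out at (0.509, 0.100), which is over the left bearer. Sticker B goes next, then a view of the short board.

Run:
```python
from h import *
from workcell import *
src,jaw,dst=[.6821,-.1752],74.2,[.5114,-.0609]
phi=pick(src,jaw,.022,.16,opening=.05,strength=30)
bot.reach([*dst,.16],down(phi+90.8-jaw)); bot.dwell(.2)
lower(dst,.0685,thr=2)
hand.move_gripper(.045); bot.dwell(.1)
bot.servo_line([*dst,.10],velocity=.08); bot.servo_line([*dst,.2],velocity=.25); bot.dwell(.2); st(); snap("wrist","w10")
hand.move_gripper(.085)
c=[.5056,.397,.27]; b=bestphi(c,100.2); bot.reach(c,down(b[1])); bot.dwell(.25); snap("wrist","w11"); st(); snap("top","t11")
crop("t11",210,170,200,110,4,"pics/t11c.png")
```

```text
t 30.32 pos [ 0.6824 -0.1753  0.0225] F [-0.  -0.1  0.5] w 0.0504 j6 -1.55
t 30.9 pos [ 0.6824 -0.1753  0.0224] F [-0.2  0.8  4.7] w 0.0193 j6 -1.55
t 31.93 pos [ 0.6816 -0.1751  0.1596] F [ 0.5  0.9 -0.6] w 0.0188 j6 -1.55
contact z 0.068 dF 6.6
t 36.02 pos [ 0.5114 -0.0609  0.0683] F [-1.9  0.6  5.6] w 0.0187 j6 -1.71
t 37.78 pos [ 0.5105 -0.0608  0.1986] F [-0.   0.4  0.3] w 0.0451 j6 -1.71
t 40.3 pos [0.5059 0.3964 0.27  ] F [ 0.5 -0.3  0.9] w 0.085 j6 -1.09
```

View pics/w10.png

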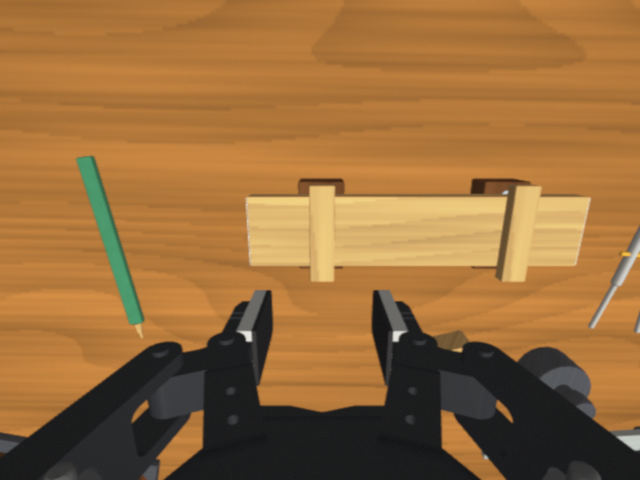

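View pics/w11.png

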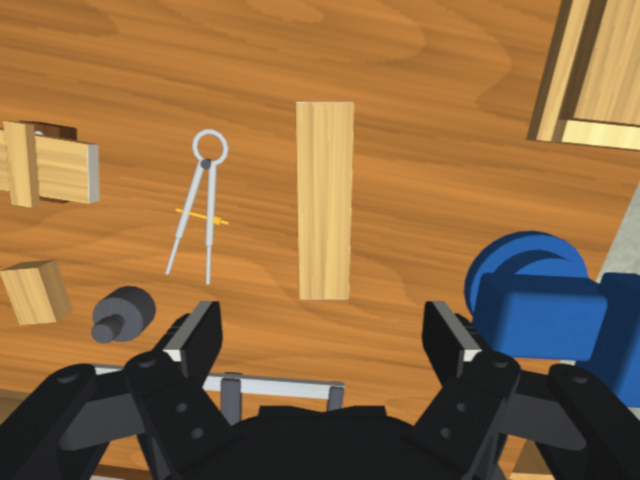

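View pics/t11c.png

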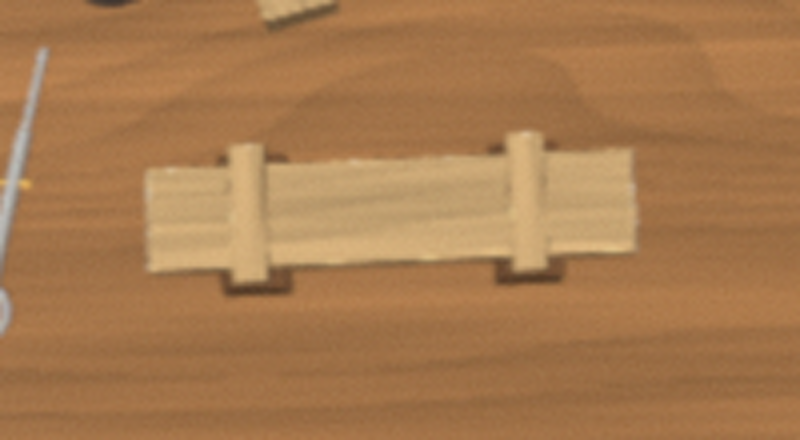

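Run:
```python
from h import *
a=[]
for y0 in(85,275):
    crop("w11",285,y0,85,42,7,"pics/x.png"); a.append(cv2.imread("pics/x.png"))
cv2.imwrite("pics/w11e.png",np.vstack(a))
rect("w10",[(309,186),(335,186),(334,281),(311,281)],.058)
rect("w10",[(246,198),(591,197),(582,266),(249,266)],.046)
```

```text
w10 c [ 0.5112 -0.0598] e 0.079 -178.87 w 0.0196 90.82
w10 c [0.511  0.0195] e 0.0593 -177.05 w 0.2838 90.9
```

View pics/w11e.png

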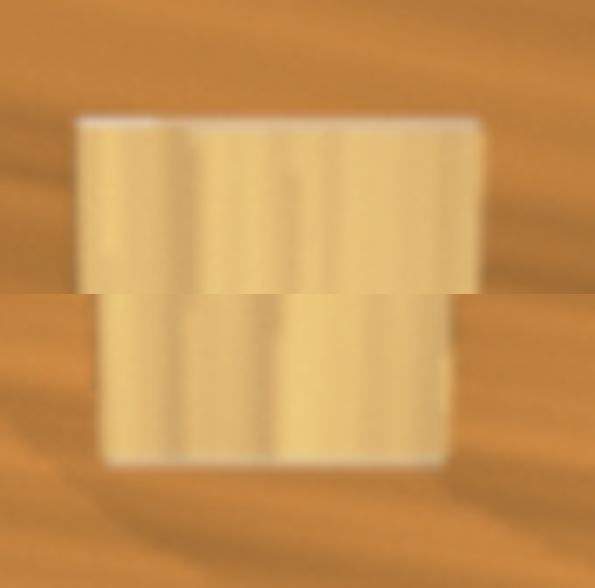

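Run:
```python
from h import *
rect("w11",cz([(77,118),(484,118)],285,85,7)+cz([(447,466),(105,466)],285,275,7,294),.018)
```

```text
w11 c [0.5062 0.3995] e 0.2217 -169.91 w 0.0592 100.16
```

Run:
```python
from h import *
from workcell import *
phi=pick([.5060,.3983],100.1,.020,.22)
dst=[.5104,.0187]
b=bestphi([*dst,.22],.83); print(phi,b[1],b[2].round(2))
bot.reach([*dst,.22],down(b[1])); bot.dwell(.2); st()
lower(dst,.0785,thr=2.5)
hand.move_gripper(.085); bot.dwell(.1); st()
bot.servo_line([*dst,.12],velocity=.08); bot.servo_line([*dst,.32],velocity=.25); bot.dwell(.2); st(); snap("wrist","w12")
c=[.676,.178,.25]; b=bestphi(c,75); bot.reach(c,down(b[1])); bot.dwell(.2); snap("wrist","w13"); snap("top","t13"); st()
crop("t13",210,130,200,150,4,"pics/t13c.png")
```

```text
t 42.37 pos [0.5063 0.3986 0.0206] F [ 0.3  0.6 -0.2] w 0.0848 j6 -1.08
t 42.92 pos [0.5062 0.3985 0.0206] F [-0.8 -0.5  5.1] w 0.0583 j6 -1.08
t 44.19 pos [0.5052 0.3977 0.2184] F [ 0.4 -0.  -1.1] w 0.0588 j6 -1.08
100.1 0.83 [ 0.03  0.21  1.9  -0.    1.03  0.02]
t 45.81 pos [0.5106 0.0194 0.2199] F [ 0.1  0.  -1. ] w 0.0588 j6 0.02
contact z 0.0785 dF 2.53
t 48.95 pos [0.5105 0.0187 0.0786] F [-0.  -0.9  0.5] w 0.0589 j6 0.02
t 49.43 pos [0.5104 0.0187 0.0785] F [0.6 0.3 0.4] w 0.0853 j6 0.02
t 51.25 pos [0.5098 0.0187 0.3185] F [-0.6  0.8 -0.4] w 0.0849 j6 0.02
t 52.6 pos [0.676  0.1774 0.2508] F [ 0.3  0.  -0.9] w 0.0851 j6 -1.05
```

View pics/w12.png

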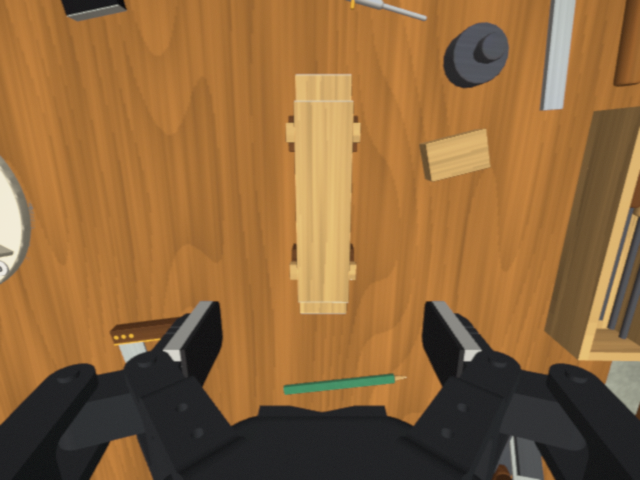

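View pics/w13.png

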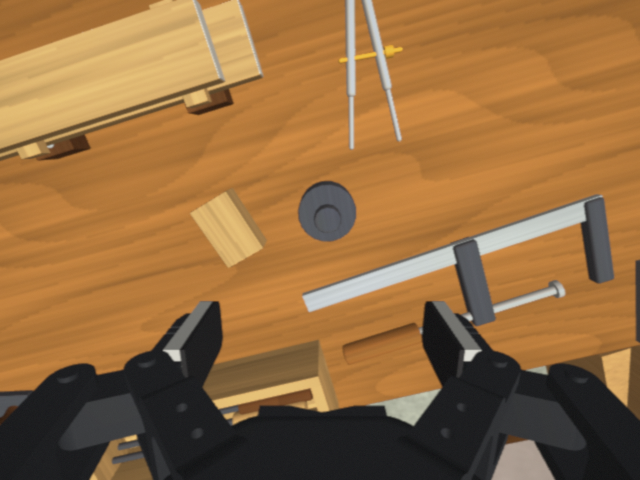

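View pics/t13c.png

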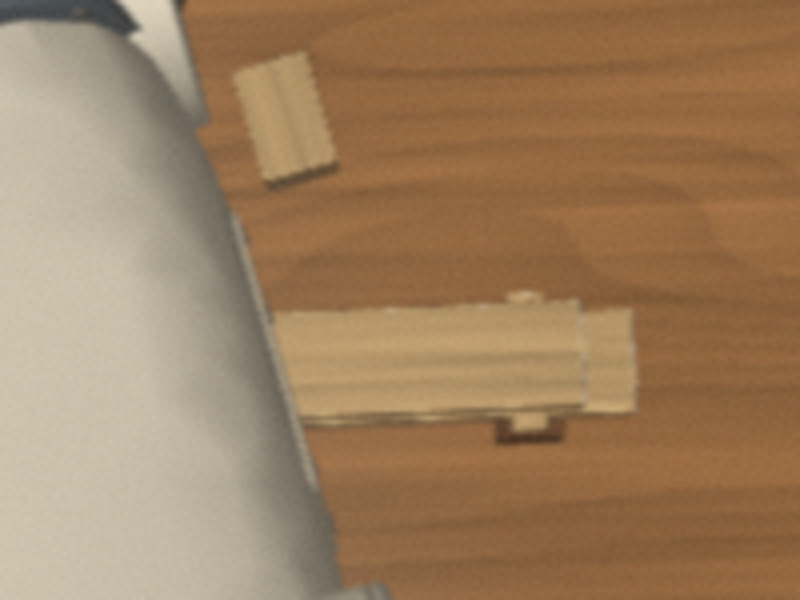

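Run:
```python
from h import *
a=[]
for y0 in(65,285):
    crop("w12",280,y0,85,42,7,"pics/x.png"); a.append(cv2.imread("pics/x.png"))
cv2.imwrite("pics/w12e.png",np.vstack(a))
crop("w13",285,165,90,85,7,"pics/w13c.png")
```

```text
(no output)
```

View pics/w12e.png

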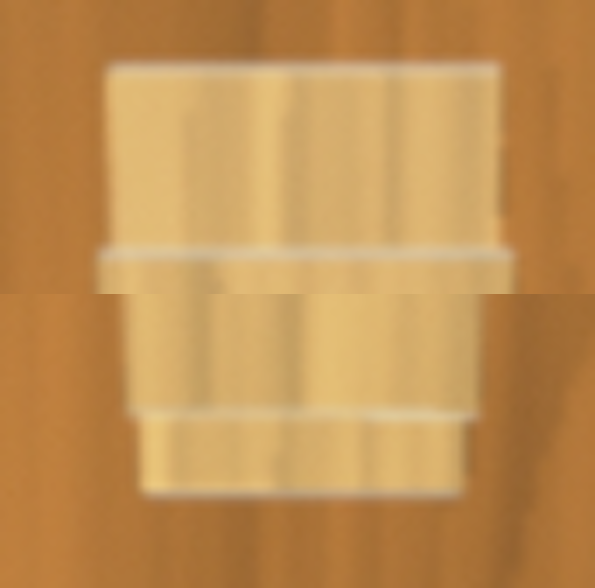

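View pics/w13c.png

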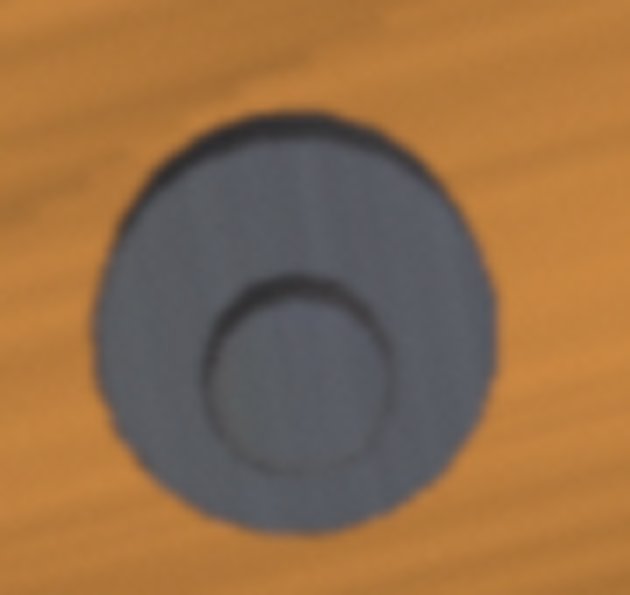

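Run:
```python
from h import *
l=rect("w12",cz([(105,65),(501,65)],280,65,7)+cz([(463,495),(142,495)],280,285,7,294),.046)
s=rect("w12",cz([(97,252),(516,252)],280,65,7)+cz([(478,414),(128,414)],280,285,7,294),.076)
print(s-l)
f,K,V=cam("w13")
print(back(cz([(298,384)],285,165,7)[0],.066,K,V), back(cz([(297,337)],285,165,7)[0],.036,K,V))
```

```text
w12 c [0.5106 0.0182] e 0.2809 90.88 w 0.0594 0.89
w12 c [0.5109 0.0193] e 0.2204 90.77 w 0.0593 0.89
[0.0002899  0.00109113]
[0.67550587 0.18310186 0.066     ] [0.6754952  0.18340922 0.036     ]
```

The short board is about 1 mm off centre over the long one, so it is fine. Next is the weight.

Run:
```python
from h import *
from workcell import *
phi=pick([.6756,.1815],75,.058,.25,opening=.06,strength=80); print(phi)
bot.dwell(.2); snap("wrist","w14"); st()
```

```text
t 54.67 pos [0.676  0.1816 0.0586] F [0.8 0.  0.7] w 0.0597 j6 -1.05
t 55.3 pos [0.676  0.1819 0.0585] F [0.2 3.  5.6] w 0.0231 j6 -1.05
t 56.54 pos [0.6745 0.1812 0.248 ] F [-0.3 -0.7 -7.1] w 0.0233 j6 -1.05
75
t 56.79 pos [0.675  0.1813 0.2482] F [-0.1 -0.8 -7.1] w 0.0229 j6 -1.05
```

View pics/w14.png

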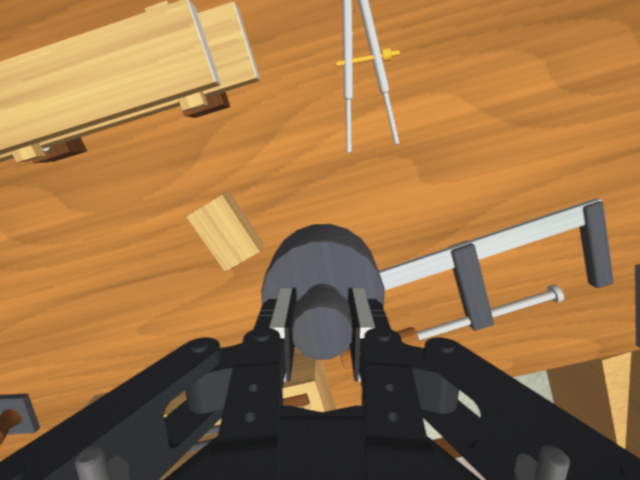

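Run:
```python
from h import *
crop("w14",255,215,140,150,4,"pics/w14c.png")
f,K,V=cam("w14")
for p,z in(((321.5,329),.066),((323.5,285),.036)): print(back(p,z+.19,K,V))
```

```text
[0.67225726 0.18258105 0.256     ]
[0.66734643 0.18475806 0.226     ]
```

View pics/w14c.png

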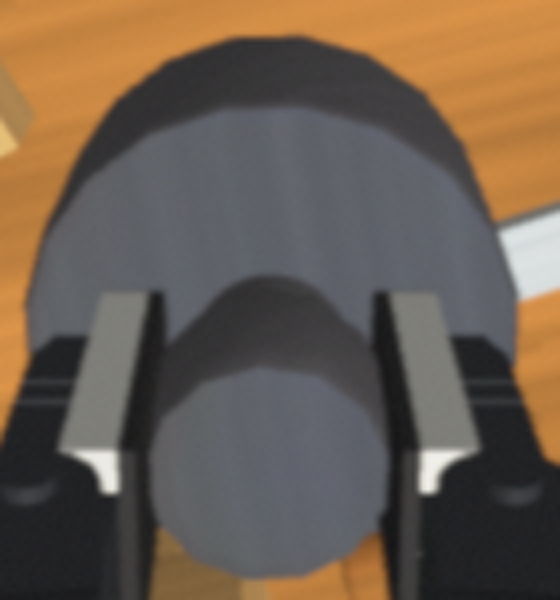

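Run:
```python
from h import *
f,K,V=cam("w14")
for p,z in(((322.8,332.8),.066),((322.8,300),.036)): print(back(p,z+.19,K,V))
P=np.array([.675,.1813,.19])
th=np.linspace(0,2*np.pi,24)
# overlay expected circles
im=f[:,:,::-1].copy()
for z,r in((.066,.013),(.036,.03),(0,.03)):
    C=np.c_[P[0]+r*np.cos(th),P[1]+r*np.sin(th),np.full(24,P[2]+z)]
    cv2.polylines(im,[np.round(proj(C,K,V)*16).astype(np.int32)],True,(0,0,255),1,cv2.LINE_AA,4)
cv2.imwrite("pics/w14o.png",cv2.resize(im[205:375,235:415],None,fx=3.3,fy=3.3))
```

```text
[0.67398615 0.18263861 0.256     ]
[0.67465296 0.18247275 0.226     ]
```

View pics/w14o.png

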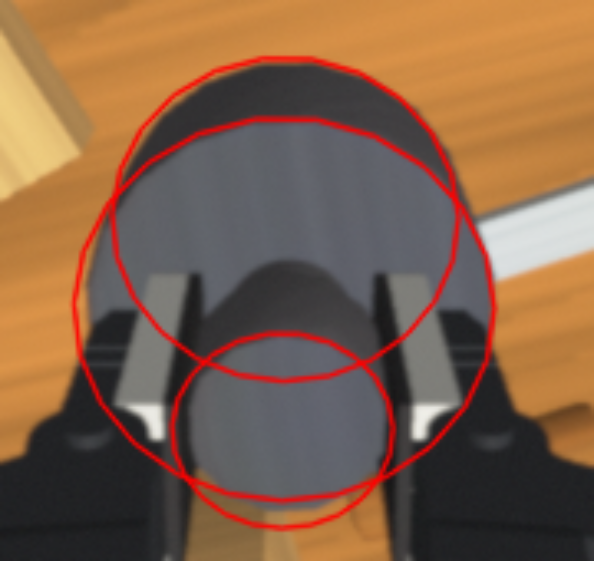

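Run:
```python
from h import *
snap("scene","s14"); st()
f,K,V=cam("s14")
print(proj([[.675,.1815,.19],[.675,.1815,.256]],K,V))
crop("s14",370,100,140,110,5,"pics/s14c.png")
im=f[:,:,::-1].copy();th=np.linspace(0,2*np.pi,24)
for z,r in((.066,.013),(.046,.013),(.036,.03),(0,.03)):
    C=np.c_[.675+r*np.cos(th),.1815+r*np.sin(th),np.full(24,.19+z)]
    cv2.polylines(im,[np.round(proj(C,K,V)*16).astype(np.int32)],True,(0,0,255),1,cv2.LINE_AA,4)
u=proj([.675,.1815,.22],K,V)[0].astype(int)
cv2.imwrite("pics/s14o.png",cv2.resize(np.hstack([f[u[1]-50:u[1]+50,u[0]-45:u[0]+45,::-1],im[u[1]-50:u[1]+50,u[0]-45:u[0]+45]]),None,fx=4.4,fy=4.4,interpolation=cv2.INTER_CUBIC))
```

```text
t 56.84 pos [0.6751 0.1814 0.2486] F [ 0.1 -0.4 -6.9] w 0.0229 j6 -1.05
[[472.56422606 183.41099267]
 [483.3246461  158.36287819]]
```

View pics/s14o.png

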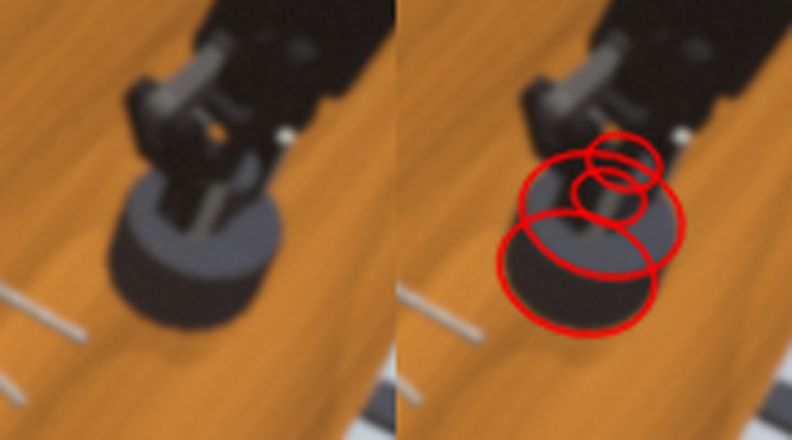

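The knob is held centrally between the pads and the weight hangs upright, with no slip visible in the scene overlay. I'll set it down slowly.

Run:
```python
from h import *
from workcell import *
dst=[.5108,.0188]
b=bestphi([*dst,.25],75); print(b[1],b[2].round(2))
bot.servo_line([*dst,.25],down(b[1]),velocity=.2); bot.dwell(.3); st()
# slow lower
bot.servo_line([*dst,.145],velocity=.1); bot.dwell(.2)
f0=np.mean([get_obs()["wrist_force"][2] for _ in range(3)]); z=.137
bot.servo_line([*dst,z],velocity=.03); bot.dwell(.2); st()
while z>.1315:
    z-=.0003; bot.servo_line([*dst,z],velocity=.01); f=get_obs()["wrist_force"][2]
    if f-f0>3: break
print("z",z,"dF",f-f0); bot.dwell(.3); st(); snap("scene","s15")
```

```text
75 [ 0.03  0.17  1.87 -0.    1.1  -1.28]
t 58.45 pos [0.511  0.0191 0.2498] F [ 0.4  0.2 -7. ] w 0.0233 j6 -1.28
t 60.47 pos [0.5109 0.0188 0.1371] F [-0.6 -0.2 -6.7] w 0.023 j6 -1.28
z 0.13430000000000006 dF 5.199930456985454
t 63.02 pos [0.511  0.0189 0.1345] F [-1.1  1.3 -0.2] w 0.0234 j6 -1.28
```

Run:
```python
from h import *
from workcell import *
hand.move_gripper(.06,20); bot.dwell(.2); st()
bot.servo_line([.5108,.0188,.19],velocity=.08); bot.servo_line([.5108,.0188,.40],velocity=.25);bot.dwell(.2); snap("wrist","w16")
b=bestphi([.40,-.45,.35],0); bot.reach([.40,-.45,.35],down(b[1])); bot.dwell(.5); snap("top","t16"); snap("scene","s16"); st()
crop("t16",110,130,200,150,4,"pics/t16a.png")
crop("t16",210,130,200,150,4,"pics/t16b.png")
```

```text
t 63.71 pos [0.5108 0.0188 0.1343] F [0.5 0.  0. ] w 0.0601 j6 -1.28
t 68.17 pos [ 0.4  -0.45  0.35] F [0.4 0.9 0.4] w 0.0599 j6 -0.85
```

View pics/w16.png

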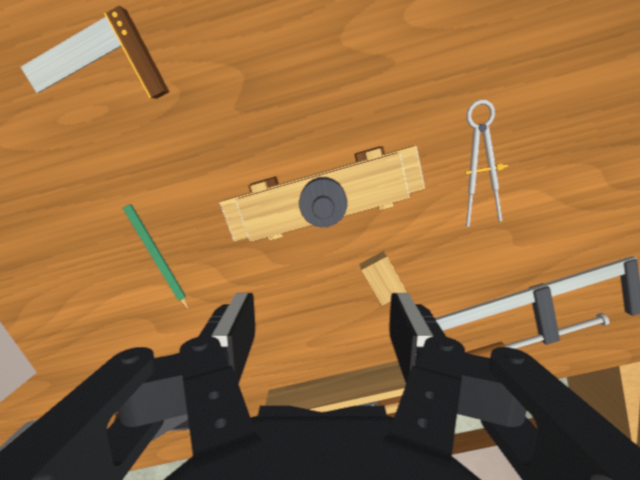

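View pics/t16b.png

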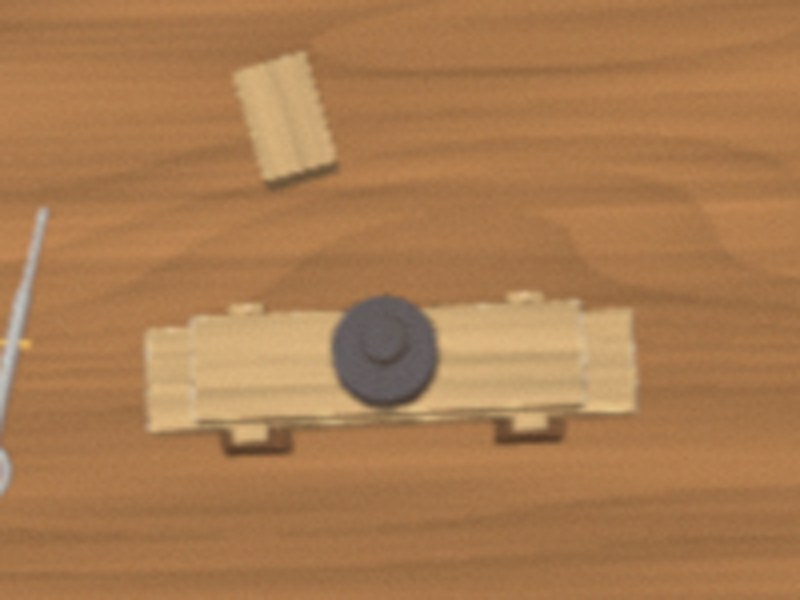

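View pics/s16.png

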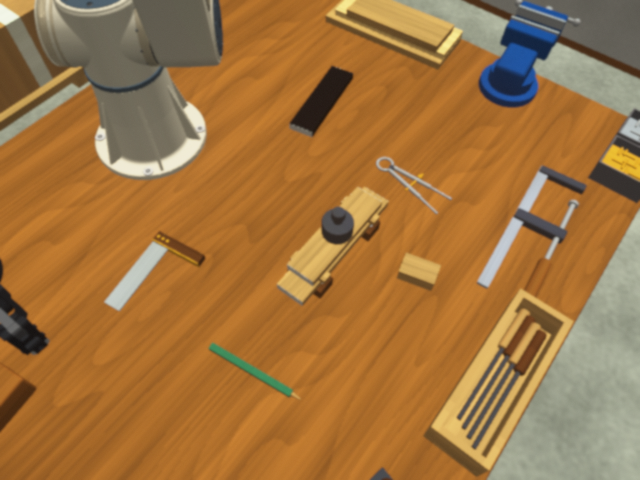

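View pics/t16a.png

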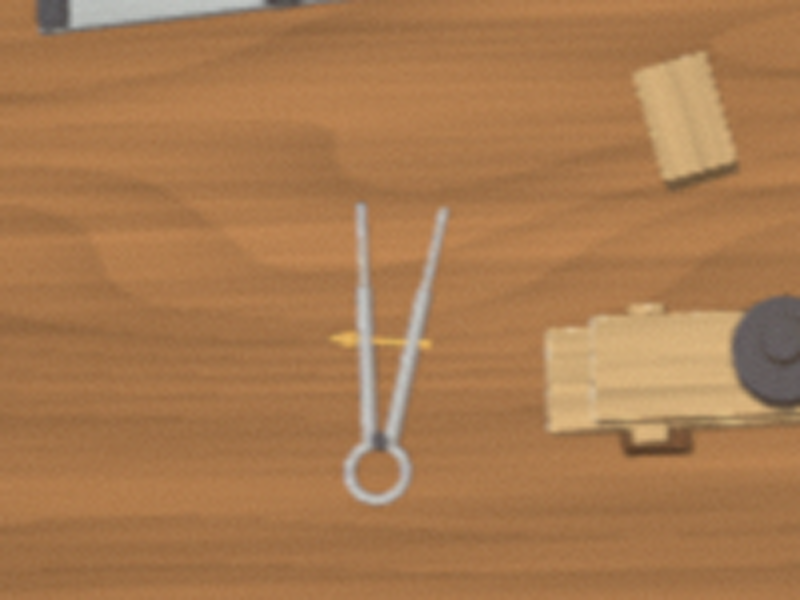

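Run:
```python
from h import *
l=rect("t16",cz([(145,330),(150,432),(637,411),(632,309)],210,130,4),.046)
s=rect("t16",cz([(190,317),(196,423),(584,406),(579,301)],210,130,4),.076)
f,K,V=cam("t16")
k=back(cz([(384,337)],210,130,4)[0],.142,K,V)[:2]; b=back(cz([(385,346)],210,130,4)[0],.112,K,V)[:2]
print("s-l",s-l,"knob",k,"body top",b,"vs short",k-s,"long vs bearers(top)",l-np.array([.5100,.0171]))
f,K,V=cam("w16"); print(back((323,206),.142,K,V)[:2])
```

```text
t16 c [0.5095 0.0158] e 0.2812 90.82 w 0.0598 -178.72
t16 c [0.5093 0.0173] e 0.2196 90.78 w 0.0606 -178.53
s-l [-0.00017582  0.00146378] knob [0.51096376 0.01746504] body top [0.51159984 0.01757657] vs short [0.0016596  0.00018344] long vs bearers(top) [-0.00052002 -0.00128218]
[0.50893816 0.0209432 ]
```

All checks are within about 2 mm, so I'm handing in.

```bash
python3 -c "
from workcell import hand_in; hand_in()"
```

```text
the job is handed in; nothing more can be done
```

The stack is built in the order asked and handed in at about 68 s of the 120 s allowed. The handed-in call gives no verdict, so the results below are my own camera checks.

| Check | Result |
|---|---|
| Long board on the bearers | About 1 mm off centre along its length, yaw within about 0.1° of the bearers (0.2° in the top view) |
| Stickers over the bearers | Within about 1 mm each |
| Short board over the long board | 1 to 1.5 mm off centre, square to within about 0.1° |
| Weight | Upright, within about 2–3 mm of the middle, lowered slowly until it touched (about 5 N) |
| Offcut, dividers, pencil and black board | No movement visible in the final top and scene views |

- **Camera disagreement:** The wrist and top cameras differed by 2–5 mm in absolute y. I relied on relative measurements within one image, and on the jaws centring each part.
- **Failed overlay:** The close wrist overlay of the held weight did not fit its expected size. The scene view showed no slip, and the weight touched down at the expected height.

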